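# Slide the glass panel into the one-way pocket of the bonding board and start it

### The job

Put the wooden-handled scoring tool, which lies across the pocket of the white bonding board, flat into the blue tray. Then slide and turn the teal glass panel over the board, without lifting it off the board, until it drops fully into the pocket with its cut corner where the pocket's is. Finally press the green start button fully down once the panel is in and let it go; leave the two jars on the board where they stand.

Things in the scene. Friction and masses are not known exactly. Their poses are not given: they have to be found in the camera images.
- panel_center (a point): Loose teal glass panel, 0.27 to 0.53 kg, flat on the board: 100 mm along its x, 130 mm along y, 12 mm thick, the corner at +x +y cut off at 45 degrees (40 mm from each side); an orange stripe runs along y near its -x edge. Too wide to grasp from above. The point is the centre of the full 100 x 130 rectangle, 6 mm above its underside; z is up.
- pocket (a point): One-way pocket with a dark floor in the white board. The point is the centre of its full rectangle, on its floor, 6 mm above the table; axes as the board's. 106 mm along x, 136 mm along y, 8 mm deep, its +x +y corner filled in to match the panel's cut corner; 3 mm clearance all round. The panel fits only with its axes as the pocket's and then stands 4 mm proud.
- scorer_center (a point): Loose scoring tool lying on the board across the pocket: 160 mm along its x, wooden handle 110 x 24 x 22 mm at the -x end, thinner brass head (14 mm wide, 18 mm high) at the last 50 mm. The point is half-way along its length and 11 mm above its underside; the wooden handle reaches from 80 mm before it to 30 mm after it.
- tray_in (a point): Fixed open blue tray. The point is the centre of its inner floor, 5 mm above the table; inside 200 mm along x, 100 mm along y, walls 5 mm thick, the rim 25 mm above the inner floor.
- start_top (a point): Centre of the top of the green push button (36 mm across) on a fixed grey control box 110 x 90 x 40 mm high; pressed straight down.
- start (a joint): Travel of the green button in m: 0 up, 0.007 fully down; springs back; about 5 N when fully down.
- jar_a_center (a point): Loose jar, 46 mm in diameter, 60 mm high, 0.2 kg, standing on the board near the +x side, beside the panel's way to the pocket. The point is half-way up.
- jar_b_center (a point): Loose jar, the same size, on the board near its -x side. The point is half-way up.
- board: Fixed white bonding board with blue edge trim, 312 mm along x, 582 mm along y, flat top 14 mm above the table. Origin: centre of its underside; the pocket's centre lies 170 mm from it along +y, and the panel starts on the -y part, centre 120 to 190 mm from it along -y, turned up to 0.95 rad from the board's axes.
Mind the look-alikes: they are no part of the job. There is more than one size of the part that bears tray_in; the job needs the larger.

How it is judged (in metres and radians):
On the way, in this order (a step that is already met when the one before it is completed fails the run):
1. the scoring tool lies flat in the blue tray, let go (x of scorer_center in the frame of tray_in between -0.06 and 0.06 m and y of scorer_center in the frame of tray_in between -0.045 and 0.045 m and z of scorer_center in the frame of tray_in below 0.02 m and contact force between the fingers and scorer below 0.1 N), for 0.2 s.
2. the panel lies fully down in the pocket (horizontal distance between panel_center and pocket below 0.005 m and z of panel_center in the frame of pocket below 0.008 m and angle between panel_center's own z axis and vertical below 0.03 rad), for 0.2 s.
3. the green button is pressed fully down (value of joint start above 0.006 m), for 0.05 s.
At the end, for the whole second after the job is handed in: Tool let go in the tray: centre within 60 mm along, 45 mm across and 20 mm above the tray's floor centre. Panel flat on the pocket's floor: centre within 5 mm, height within 2 mm, tilt under 0.03 rad. Button pressed after that and up again; all at rest (all of step 2 and x of scorer_center in the frame of tray_in between -0.06 and 0.06 m and y of scorer_center in the frame of tray_in between -0.045 and 0.045 m and z of scorer_center in the frame of tray_in below 0.02 m and value of joint start below 0.0015 m and linear speed of each of panel, scorer below 0.01 m/s); the robot touches nothing.
It fails at once if the panel is lifted more than about 25 mm off the board (height (world z) of panel_center above 0.045 m).
It fails at once if the button is pressed before the panel is in the pocket (value of joint start above 0.004 m and (height (world z) of panel_center above 0.0155 m or horizontal distance between panel_center and pocket above 0.008 m)).
It fails at once if a jar is moved more than 20 mm (distance of any of jar_a_center, jar_b_center from where it was at the start of the episode above 0.02 m).
It also fails if it takes over 72 s, if anything falls off the work surface, if the arm or the gripper's body presses on something with over 40 N, if the wrist force passes 120 N, or if a joint passes its speed limit or range.

### The arm

A 6-joint arm with a two-finger parallel gripper is mounted at the origin on the work surface. World frame = base frame: x ahead of the robot, y to its left, z up, the work surface at z = 0. Lengths are in mm, angles in rad, forces in N, time in s.
With the tool pointing down it reaches from about 250 to 775 mm from the base axis. Payload 4 kg.
Tool frame: the origin (TCP) lies on the centre line of the jaws, within the pads' length; the fingertips stand 17 mm ahead of it and the grasp point (between the pads) lies 2 mm behind it; z points along the fingers, y is the line along which they close (so a half turn about z gives the same grasp; the last joint's range is limited). The gripper opens to 85 mm and grips with 20 to 120 N. Pads are 22 mm wide; open, the fingers measure 114 mm over their backs; the gripper's body (76 mm by 85 mm) begins 54 mm behind the grasp point. The pads swing forward as they close: fully open they stand 13 mm farther back than shut.
Start: joints at [-1.309, 0.087, 1.371, -0, 1.684, -0.103], TCP at [196.217, -513.824, 248.341] pointing down, gripper open.
Joint ranges: [-3.1, 3.1], [-0.76, 2.03], [0.27, 2.55], [-1.08, 4.22], [0.17, 2.65], [-2.57, 2.57]. Speed limits (rad/s): [2.79, 2.79, 3.14, 3.14, 3.14, 3.14].

### API

Orientations are given as a 3x3 rotation matrix whose columns are the frame's x, y, z axes.
In Python, from station import bot, optics, recognise, place_of gives the robot as it stands.
- The arm moves only by the tool servo_tool, never from a script. Its argument "series" is a list of rows, each a list of 7 numbers: the shift along the tool's x, y, z normalised to -1 to 1, where 1 is 0.02 m, then the turn, a rotation vector about the tool's x, y, z normalised to -1 to 1, where 1 is 0.1 rad, then the gripper's target within -1 to 1 (fully open at 1, half-way at 0, shut at -1). A call has 1 to 20 rows; each row shifts and turns the commanded pose from where the row before left it, along the tool's axes as they then stand; what a row does not reach is not made up. A row lasts 1/12 s, in which the tool goes at most 41.7 mm and 7.16 degrees, less where a joint would pass 70% of its speed; a pose out of reach is approached as far as the arm can. A call with a number of a shift or a turn outside -1 to 1 is refused whole. A call with a gripper value outside its range is refused whole. The fingers move at their own pace and stop on an object; "grip_force" is the grip in N (left out, the last holds). Time passes only in rows, so rows that do not move let the fingers close. It gives the time, the measured TCP pose, the force, the opening and the grip force at its end, in the units of the state.
- bot.get_state(): the state, without advancing time (a new reading comes with each control period).
- optics.capture(name): name is "side" or "top"; returns a dict with "pixels" (420x560x3 uint8, blue, green, red), "z_map" (420x560 float32, mm along the optical axis (not along the pixel's ray), 0 where there is no reading), "fx", "fy", "cx", "cy" (pixels), "rvec" (rotation vector, rad) and "tvec" (3), from world to camera coordinates, as OpenCV has them. Camera axes: x right, y down, z forward; pixel columns grow to the right and rows downward; lengths in mm; the calibration is good to about 2 mm. A picture is of the moment at which its call begins.
- bot.job_done(): hands the job in; it is judged then, once.
Trained networks look in a picture, given as the dict that the camera call returned (one of the last four; its "shot" number tells which), for a name from the list of things; names that differ only in an ending like _2 or _b are one class to them, and where a whole thing is asked for, a point or a joint stands for the part that bears it (a point fixed in the world has none). Each returns a list of dicts, best first, with "p" (0 to 1); they miss things now and then, are a little off and sometimes report something else, mostly with a low value. They report only what shows in the picture. A call takes as long as a camera call. They do not tell look-alikes from the thing itself.
- recognise(picture, target): "uv" ([column, row] in pixels, amid what is visible of it).
- place_of(picture, target): "uv" ([column, row] in pixels: a listed point, or the origin of a listed thing).
The state is a dict: "t": time; "joint_positions": joint angles; "dq": joint speeds; "effort": joint torques, N m; "ee_pos": TCP position; "tcp_rot": TCP orientation; "force": force on the tool from outside, world axes, zero at the start; "torque": the same for the moment, N m; "opening": finger opening in mm; "gripper_force": force on a finger pad.
Only numpy, scipy, OpenCV 4.12 (cv2) and the standard library are available. Lean on these libraries where they do the work, as an engineer would, in place of code of your own. Each camera call takes 0.05 s, during which the arm holds its last target. There are 200 camera calls.

## Working session

There is one attempt and no reset: what is moved stays moved. The work goes in short steps, Python scripts to look and compute and a tool call to move; the robot and the scene stay as the last step left them, time stands still between calls to the robot, and variables do not carry over. Pictures are saved under pics/ and viewed, at most 10 in all, crops included, and the job is handed in when it is done.

Besides the shell and the picture viewer there is one more tool, called after "Request:" as name(argument=value, ...), one argument or row to a line, values as JSON. servo_tool: Moves the arm, as the interface text tells. Scaled input: -1 to 1 covers 0.02 m each way for a shift and 0.1 rad each way for a turn. Its arguments: {"type":"object","properties":{"series":{"type":"array"},"grip_force":{"type":"number"}},"required":["series"]}

```bash
ls; mkdir -p pics
cat > h.py <<'E'
import numpy as np, cv2
from station import bot, optics, recognise, place_of
def proj(p,P):
    return cv2.projectPoints(np.array(P,float).reshape(-1,3),np.array(p['rvec'],float),np.array(p['tvec'],float),np.array([[p['fx'],0,p['cx']],[0,p['fy'],p['cy']],[0,0,1.]]),None)[0].reshape(-1,2)
def onplane(p,uv,z):
    R=cv2.Rodrigues(np.array(p['rvec'],float))[0];t=np.array(p['tvec'],float).ravel()
    uv=np.array(uv,float).reshape(-1,2)
    d=np.c_[(uv[:,0]-p['cx'])/p['fx'],(uv[:,1]-p['cy'])/p['fy'],np.ones(len(uv))]@R
    c=-R.T@t
    return c+d*((z-c[2])/d[:,2])[:,None]
E
python3 - <<'E'
from h import *
s=bot.get_state();print(s['t'],s['ee_pos'],np.round(s['tcp_rot'],3).tolist(),s['opening'])
for n in ('top','side'):
    p=optics.capture(n);cv2.imwrite(f'pics/{n}0.png',p['pixels'])
    print(n, (-cv2.Rodrigues(np.array(p['rvec'],float))[0].T@np.array(p['tvec'],float).ravel()).round())
    for k,z in dict(panel_center=20,pocket=6,scorer_center=25,tray_in=5,start_top=45,jar_a_center=44,board=0).items():
        for r in place_of(p,k)[:4]: print(k,np.round(r['uv']),round(r['p'],2),onplane(p,r['uv'],z).round()[0])
E
```

```text
pics
0.0 [ 196.09509096 -513.3502528   247.10037879] [[0.934, 0.357, -0.001], [0.357, -0.934, 0.002], [0.0, -0.002, -1.0]] 85.48093512052377
top [ 387.  -92. 1561.]
panel_center [321. 228.] 0.8 [ 535. -182.   20.]
pocket [205. 226.] 0.78 [545. 153.   6.]
scorer_center [210. 226.] 0.83 [541. 134.  25.]
tray_in [471. 236.] 0.8 [ 514. -613.    5.]
tray_in [403. 242.] 0.61 [ 498. -419.    5.]
start_top [103. 248.] 0.66 [478. 433.  45.]
jar_a_center [246. 188.] 0.73 [648.  32.  44.]
board [265. 225.] 0.81 [547. -22.   0.]
side [ 386.  739. 1091.]
panel_center [294. 188.] 0.84 [ 547. -182.   20.]
pocket [274. 285.] 0.91 [539. 158.   6.]
scorer_center [270. 270.] 0.67 [556. 127.  25.]
scorer_center [320. 247.] 0.43 [432.  26.  25.]
tray_in [324. 107.] 0.89 [ 513. -620.    5.]
tray_in [324. 140.] 0.66 [ 488. -441.    5.]
start_top [273. 382.] 0.79 [484. 422.  45.]
jar_a_center [241. 233.] 0.69 [661.  33.  44.]
board [283. 230.] 0.92 [551. -30.   0.]
```

Run:
```python
import cv2
a=cv2.imread('pics/top0.png')[130:330,60:530];cv2.imwrite('pics/top0c.png',cv2.resize(a,None,fx=1.7,fy=1.7,interpolation=cv2.INTER_CUBIC))
```

```text
(no output)
```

View pics/top0c.png

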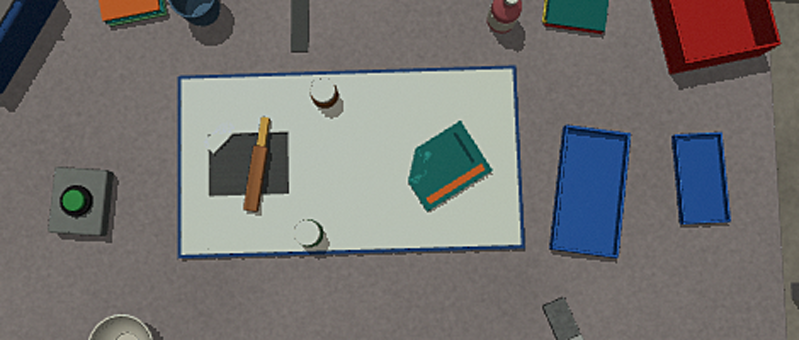

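View pics/side0.png

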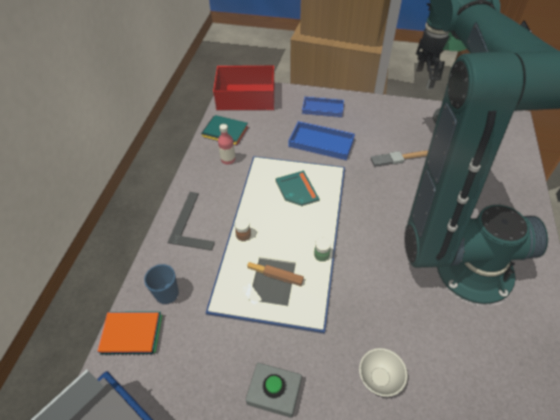

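The top view shows the pocket at about (205,226), with the scorer lying across it. The panel is at (321,228) with its stripe facing -x, and the jars are at about (251,185) and (241,267). The button is at (103,248).

There are two blue trays, at (403,242) and (471,236). The one at (403,242) is clearly larger, so it is the one meant. I'll confirm that in a crop and measure outlines at the same time.

```bash
cat >> h.py <<'E'
def mask(p,what):
    h=cv2.cvtColor(p['pixels'],cv2.COLOR_BGR2HSV)
    r=dict(teal=((80,100,50),(98,255,255)),blue=((100,150,80),(125,255,255)),wood=((5,110,60),(28,255,255)),white=((0,0,190),(180,50,255)),green=((50,120,60),(75,255,255)),stripe=((8,180,180),(18,255,255)))[what]
    return cv2.inRange(h,*r)
def blobs(p,m,z,amin=60):
    out=[]
    for c in cv2.findContours(m,cv2.RETR_EXTERNAL,cv2.CHAIN_APPROX_NONE)[0]:
        if cv2.contourArea(c)<amin: continue
        w=onplane(p,c.reshape(-1,2),z)[:,:2].astype(np.float32)
        r=cv2.minAreaRect(w); out.append((np.mean(c.reshape(-1,2),0).round(),np.round(r[0],1),np.round(r[1],1),round(r[2],1),w))
    return out
E
python3 - <<'E'
from h import *
p=optics.capture('top')
a=p['pixels'][190:290,370:510];cv2.imwrite('pics/trays.png',cv2.resize(a,None,fx=5,fy=5,interpolation=cv2.INTER_CUBIC))
for w,z in (('teal',26),('blue',28),('wood',32),('white',14),('green',46),('stripe',26)):
    for b in blobs(p,mask(p,w),z): print(w,*b[:4])
R=cv2.Rodrigues(np.array(p['rvec'],float))[0];t=np.array(p['tvec'],float).ravel()
Z=p['z_map'];v,u=np.nonzero(Z>0);d=Z[v,u]
X=(np.c_[(u-p['cx'])/p['fx']*d,(v-p['cy'])/p['fy']*d,d]-t)@R
H=np.zeros(Z.shape);H[v,u]=X[:,2]
np.save('H.npy',H)
m=((H>66)&(H<82)).astype(np.uint8)*255
for b in blobs(p,m,74,40): print('jar',*b[:4])
m=((H>35)&(H<60)).astype(np.uint8)*255
for b in blobs(p,m,40,40): print('mid',*b[:4])
m=((H>27)&(H<41)).astype(np.uint8)*255
for b in blobs(p,m,34,20): print('low',*b[:4])
g=cv2.cvtColor(p['pixels'],cv2.COLOR_BGR2GRAY);m=((g<100)).astype(np.uint8)*255;m[:, :170]=0;m[:,240:]=0;m[:195]=0;m[252:]=0
for b in blobs(p,m,14): print('dark',*b[:4])
print('tableH',np.median(H[300,150:300]),'boardH',np.median(H[200:240,270:290]))
E
```

```text
teal [352. 415.] [  19.1 -253.1] [ 25.8 119.5] 14.0
teal [399. 407.] [  45.7 -378.1] [ 61.2 152. ] 3.0
teal [211. 406.] [ 50.  124.9] [77.2 55.9] 21.7
teal [244. 400.] [60.6 35.5] [110.   60.5] 15.6
teal [519. 392.] [  80.8 -719.1] [121.2  46.5] 19.6
teal [542. 391.] [  92.9 -778.2] [118.   39.6] 15.1
teal [322. 227.] [ 537.7 -181.4] [ 98.4 128.2] 32.0
teal [401. 124.] [ 841.9 -417.5] [102.2 135.6] 81.6
blue [473. 229.] [ 516.4 -611.7] [149.7  77.5] 2.9
blue [408. 242.] [ 495.5 -425.5] [112.3 209.3] 82.2
blue [265. 224.] [546.5 -22.6] [307.9 572.5] 1.6
blue [ 39. 158.] [790.2 652.3] [161.4 156.4] 61.7
blue [ 53. 105.] [904.8 613.9] [205.6  36.6] 55.7
wood [ 36. 386.] [102.4 608.5] [179.3  97.2] 53.5
wood [408. 358.] [ 175.2 -415.5] [92.6 17.9] 22.9
wood [328. 238.] [ 507.4 -200.7] [ 13.2 108.9] 31.8
wood [211. 227.] [541.8 131.3] [ 23.5 157.5] 81.9
wood [ 29. 129.] [829.3 670.6] [49.3 29. ] 60.4
wood [133. 118.] [862. 366.] [131.  100.9] 11.4
white [263. 228.] [548.  -21.6] [297.6 565.6] 1.6
green [103. 247.] [481.  434.5] [34.1 31.1] 2.4
stripe [327. 238.] [ 507.5 -200.5] [ 10.2 107
[... 728 characters left out ...]
1] 34.6
mid [464. 146.] [ 776.9 -587.3] [268.8 130.2] 46.0
mid [489. 111.] [ 869.  -680.4] [250.4 118.9] 44.4
low [ 61. 396.] [ 71.6 535.5] [116.6  11.1] 3.1
low [128. 336.] [236.4 351. ] [104.  100.3] 32.0
low [105. 247.] [479.3 428.4] [ 93.3 110. ] 85.8
low [211. 227.] [540.9 130.4] [ 25.2 158.5] 81.8
low [ 68. 164.] [722.4 549.5] [ 10.2 130.6] 62.2
low [505. 145.] [ 773.6 -715.6] [66.4 10.6] 13.3
low [450. 142.] [ 782.6 -554.9] [96.7  7.8] 11.3
low [ 86. 134.] [812.6 502.1] [10.8 60.2] 63.5
low [134. 118.] [859.8 362.9] [133.8 104.2] 11.4
low [496. 111.] [ 874.7 -694.7] [129.9  10.7] 10.6
dark [208. 226.] [544.3 148.2] [147.3 133. ] 1.3
tableH -0.9471811674423811 boardH 13.000296879309815
```

View pics/trays.png

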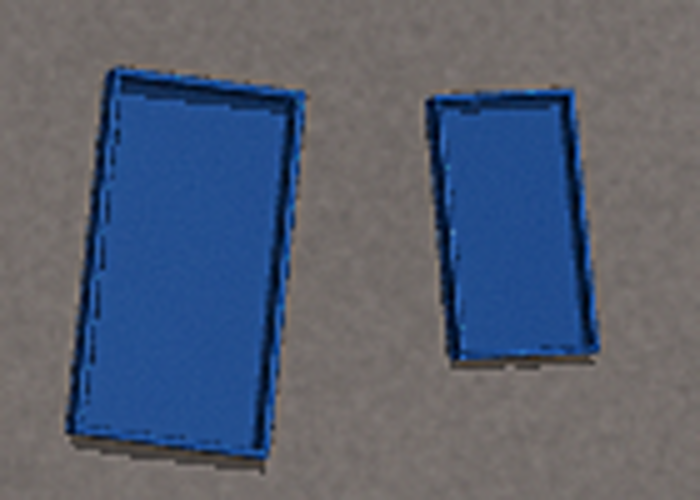

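The left tray in the crop, at (408,242), measures 112 x 209 mm outside and matches the 200 x 100 mm inside size. The right one is only 78 x 150 mm, so the left tray is the target. The scorer and tray axes are both about -8° in yaw. I'm moving to the scorer now.

Request:
servo_tool(
  series=[
    [0,0,0,0,0,1,0],
    [0,0,0,0,0,1,0],
    [0,0,0,0,0,1,0],
    [0,0,0,0,0,1,0],
    [0,0,0,0,0,1,0],
    [0.36,-1,0,0,0,0,0],
    [0.36,-1,0,0,0,0,0],
    [0.36,-1,0,0,0,0,0],
    [0.36,-1,0,0,0,0,0],
    [0.36,-1,0,0,0,0,0],
    [0.36,-1,0,0,0,0,0],
    [0.36,-1,0,0,0,0,0],
    [0.36,-1,0,0,0,0,0],
    [0.36,-1,0,0,0,0,0],
    [0.36,-1,0,0,0,0,0],
    [0.36,-1,0,0,0,0,0],
    [0.36,-1,0,0,0,0,0],
    [0.36,-1,0,0,0,0,0],
    [0.36,-1,0,0,0,0,0],
    [0.36,-1,0,0,0,0,0],
  ],
  grip_force=40,
)

```text
t: 2.52
ee_pos: [344.0, -230.1, 248.5]
tcp_rot: [[0.991, -0.135, 0.0], [-0.135, -0.991, -0.0], [0.001, 0.0, -1.0]]
force: [0.2, -0.7, -0.3]
opening: 43.1
gripper_force: 0.0
```

Request:
servo_tool(
  series=[
    [0.38,-1,0,0,0,0,0],
    [0.38,-1,0,0,0,0,0],
    [0.38,-1,0,0,0,0,0],
    [0.38,-1,0,0,0,0,0],
    [0.38,-1,0,0,0,0,0],
    [0.38,-1,0,0,0,0,0],
    [0.38,-1,0,0,0,0,0],
    [0.38,-1,0,0,0,0,0],
    [0.38,-1,0,0,0,0,0],
    [0.38,-1,0,0,0,0,0],
    [0.38,-1,0.2,0,0,0,0],
    [0.38,-1,0.4,0,0,0,0],
    [0.38,-1,0.6,0,0,0,0],
    [0.38,-1,0.8,0,0,0,0],
    [0.38,-1,0.8,0,0,0,0],
    [0.38,-1,0.8,0,0,0,0],
    [0.2,-0.5,0.8,0,0,0,0],
    [0,0,0.8,0,0,0,0],
    [0,0,0,0,0,0,0],
    [0,0,0,0,0,0,0],
  ],
)

```text
t: 4.18
ee_pos: [511.9, 79.0, 143.4]
tcp_rot: [[0.991, -0.135, -0.003], [-0.135, -0.991, -0.0], [-0.003, 0.001, -1.0]]
force: [0.8, 0.2, 1.0]
opening: 42.9
gripper_force: 0.0
```

```bash
cat >> h.py <<'E'
def to(xy,z=None,yaw=None):
    "prints pose and shift (units of 0.02 m, tool axes) and turn (units of 0.1 rad) to a target"
    s=bot.get_state();p=np.array(s['ee_pos']);R=np.array(s['tcp_rot'])
    d=np.r_[np.array(xy,float)-p[:2],0 if z is None else z-p[2]]
    yw=np.arctan2(R[1,0],R[0,0])
    print('t',round(s['t'],2),'p',p.round(1),'yaw',round(yw,3),'tilt',R[:2,2].round(3),'F',np.round(s['force'],1),'open',round(s['opening'],1),'gf',np.round(s['gripper_force'],1),'j6',round(s['joint_positions'][5],2))
    print('shift units',(R.T@d/20).round(2), 'turn units', None if yaw is None else round(-(yaw-yw)/0.1,2))
E
python3 -c "
from h import *
to((546,131),34,-0.141)"
```

```text
t 4.18 p [511.9  79.  143.4] yaw -0.135 tilt [-0.003 -0.   ] F [0.8 0.2 1. ] open 42.9 gf 0.0 j6 1.75
shift units [ 1.35 -2.81  5.46] turn units 0.06
```

Request:
servo_tool(
  series=[
    [0.45,-0.93,0,0,0,0.06,0],
    [0.45,-0.93,0,0,0,0,0],
    [0.45,-0.93,0.4,0,0,0,0],
    [0,0,0.8,0,0,0,0],
    [0,0,0.9,0,0,0,0],
    [0,0,0.9,0,0,0,0],
    [0,0,0.9,0,0,0,0],
    [0,0,0.8,0,0,0,0],
    [0,0,0.5,0,0,0,0],
    [0,0,0.26,0,0,0,0],
    [0,0,0,0,0,0,0],
    [0,0,0,0,0,0,0],
    [0,0,0,0,0,0,-1],
    [0,0,0,0,0,0,-1],
    [0,0,0,0,0,0,-1],
    [0,0,0,0,0,0,-1],
    [0,0,0,0,0,0,-1],
  ],
)

```text
t: 5.6
ee_pos: [548.3, 130.6, 36.8]
tcp_rot: [[0.99, -0.141, 0.003], [-0.141, -0.99, 0.0], [0.003, -0.001, -1.0]]
force: [0.1, -0.3, 5.2]
opening: 23.1
gripper_force: 41.1
```

Request:
servo_tool(
  series=[
    [0,0,-0.5,0,0,0,-1],
    [0,0,-1,0,0,0,-1],
    [0,0,-1,0,0,0,-1],
    [0,0,-1,0,0,0,-1],
    [0,0,-1,0,0,0,-1],
    [0,0,-1,0,0,0,-1],
    [0,0,0,0,0,0,-1],
  ],
)

```text
t: 6.18
ee_pos: [549.3, 130.8, 150.1]
tcp_rot: [[0.99, -0.141, 0.008], [-0.141, -0.99, 0.001], [0.008, -0.002, -1.0]]
force: [0.7, 0.0, 0.1]
opening: 23.3
gripper_force: 40.3
```

Run:
```python
from h import *
to((500.5,-426.2),39,-0.136)
p=optics.capture('top');cv2.imwrite('pics/a.png',cv2.resize(p['pixels'][150:300,120:340],None,fx=3,fy=3))
p=optics.capture('side');cv2.imwrite('pics/b.png',cv2.resize(p['pixels'][130:350,180:380],None,fx=2.7,fy=2.7))
```

```text
t 6.18 p [549.3 130.8 150.1] yaw -0.141 tilt [0.008 0.001] F [0.7 0.  0.1] open 23.3 gf 40.3 j6 1.85
shift units [ 1.46 27.93  5.51] turn units -0.05
```

View pics/b.png

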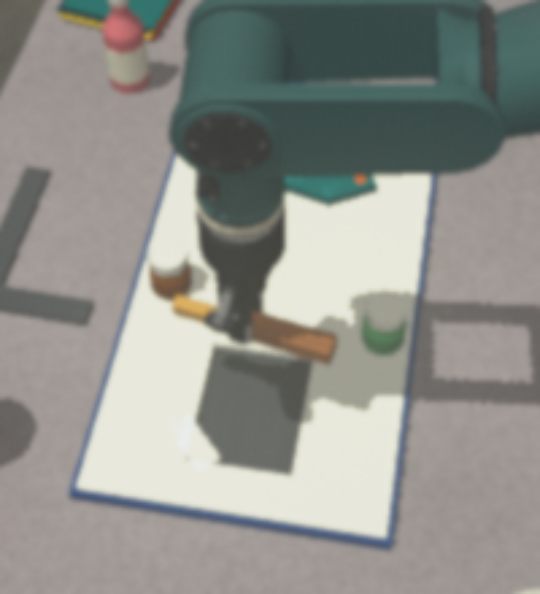

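The side picture shows the scorer held level, brass head at about (190,305) and handle end at about (330,345). The pocket is free. Carrying it to the tray next.

Request:
servo_tool(
  series=[
    [0.05,0.5,0,0,0,0,-1],
    [0.05,1,0,0,0,0,-1],
    [0.05,1,0,0,0,0,-1],
    [0.05,1,0,0,0,0,-1],
    [0.05,1,0,0,0,0,-1],
    [0.05,1,0,0,0,0,-1],
    [0.05,1,0,0,0,0,-1],
    [0.05,1,0,0,0,0,-1],
    [0.05,1,0,0,0,0,-1],
    [0.05,1,0,0,0,0,-1],
    [0.05,1,0,0,0,0,-1],
    [0.05,1,0,0,0,0,-1],
    [0.05,1,0,0,0,0,-1],
    [0.05,1,0,0,0,0,-1],
    [0.05,1,0,0,0,0,-1],
    [0.05,1,0,0,0,0,-1],
    [0.05,1,0,0,0,0,-1],
    [0.05,1,0,0,0,0,-1],
    [0.05,1,0,0,0,0,-1],
    [0.05,1,0,0,0,0,-1],
  ],
)

```text
t: 7.95
ee_pos: [510.1, -259.4, 142.4]
tcp_rot: [[0.99, -0.141, -0.004], [-0.141, -0.99, 0.002], [-0.005, -0.002, -1.0]]
force: [0.2, 0.3, -1.0]
opening: 22.7
gripper_force: 40.3
```

Request:
servo_tool(
  series=[
    [0.05,1,0,0,0,0,-1],
    [0.05,1,0,0,0,0,-1],
    [0.05,1,0,0,0,0,-1],
    [0.05,1,0,0,0,0,-1],
    [0.05,1,0,0,0,0,-1],
    [0.05,1,0,0,0,0,-1],
    [0.05,1,0,0,0,0,-1],
    [0.05,0.9,0,0,0,0,-1],
    [0.05,0.5,0,0,0,0,-1],
    [0,0,0,0,0,0,-1],
    [0,0,0,0,0,0,-1],
  ],
)

```text
t: 8.87
ee_pos: [496.4, -425.7, 143.4]
tcp_rot: [[0.99, -0.142, -0.002], [-0.142, -0.99, 0.003], [-0.002, -0.002, -1.0]]
force: [0.8, 0.9, -1.6]
opening: 22.9
gripper_force: 40.3
```

```bash
python3 -c "
from h import *
to((500.5,-426.2),30,-0.136)"
```

```text
t 8.87 p [ 496.4 -425.7  143.4] yaw -0.142 tilt [-0.002  0.003] F [ 0.8  0.9 -1.6] open 22.9 gf 40.3 j6 0.92
shift units [0.22 0.01 5.67] turn units -0.06
```

Request:
servo_tool(
  series=[
    [0.2,0,0.6,0,0,0,-1],
    [0,0,0.9,0,0,0,-1],
    [0,0,0.9,0,0,0,-1],
    [0,0,0.9,0,0,0,-1],
    [0,0,0.9,0,0,0,-1],
    [0,0,0.7,0,0,0,-1],
    [0,0,0.4,0,0,0,-1],
    [0,0,0.3,0,0,0,-1],
    [0,0,0,0,0,0,-1],
    [0,0,0,0,0,0,-1],
    [0,0,0,0,0,0,-0.2],
    [0,0,0,0,0,0,-0.2],
    [0,0,0,0,0,0,-0.2],
    [0,0,0,0,0,0,-0.2],
    [0,0,-0.3,0,0,0,-0.2],
    [0,0,-0.7,0,0,0,-0.2],
    [0,0,-1,0,0,0,-0.2],
    [0,0,-1,0,0,0,-0.2],
    [0,0,-1,0,0,0,1],
    [0,0,0,0,0,0,1],
  ],
)

```text
t: 10.53
ee_pos: [503.6, -429.0, 120.9]
tcp_rot: [[0.99, -0.141, 0.008], [-0.141, -0.99, -0.009], [0.01, 0.007, -1.0]]
force: [-0.1, -0.7, 0.5]
opening: 57.1
gripper_force: 0.0
```

Run:
```python
from h import *
p=optics.capture('side')
for b in blobs(p,mask(p,'wood'),16,30): print('wood',*b[:4])
print([ (np.round(r['uv']),r['p'],onplane(p,r['uv'],16).round()) for r in place_of(p,'scorer_center')])
to((537.7,-181.4),60,0.559)
cv2.imwrite('pics/c.png',cv2.resize(p['pixels'][60:260,200:420],None,fx=3,fy=3))
```

```text
wood [128. 332.] [870.5 364.2] [136.3 105.4] 11.2
wood [ 51. 289.] [1124.8  249.3] [601.3  35.1] 89.9
wood [307. 185.] [ 509.8 -209.2] [ 11.8 108.6] 32.2
wood [338. 142.] [ 436.7 -422.7] [27.7 25.3] 7.4
wood [312. 137.] [ 529.3 -432.1] [21.7 89.8] 88.9
wood [412.  34.] [  197.6 -1180.6] [146.8  61.4] 4.2
wood [282.  25.] [  789.1 -1119.4] [227.6 175.5] 2.0
wood [233.  20.] [ 1016.4 -1167.2] [233.2  72.5] 0.8
wood [527.  73.] [ -195.3 -1034.6] [1264.   386.4] 80.3
wood [364.   7.] [  418.9 -1338.8] [239.2 233.9] 10.4
[(array([320., 141.]), 0.76, array([[ 501., -419.,   16.]]))]
t 10.63 p [ 502.  -427.4  115.8] yaw -0.141 tilt [ 0.003 -0.003] F [-0.2  0.4 -1. ] open 71.2 gf 0.0 j6 0.92
shift units [  0.03 -12.44   2.75] turn units -7.0
```

View pics/c.png

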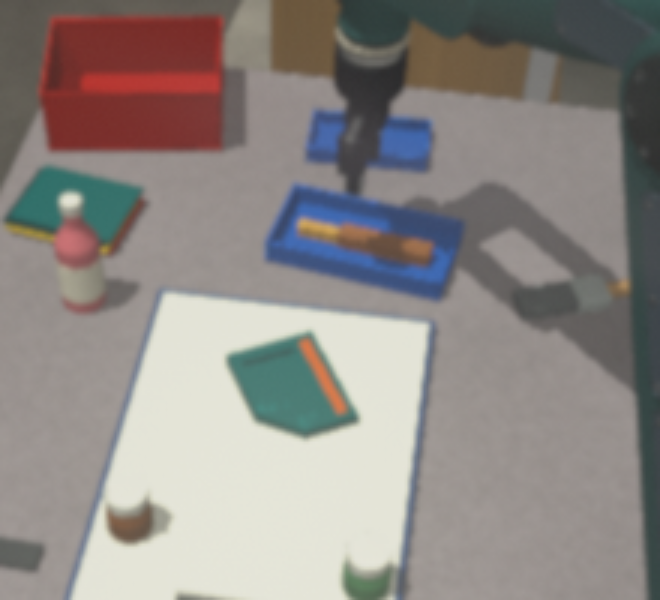

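The picture shows the scorer lying flat in the larger tray, centre at about (365,240), and let go. Next I'll go above the panel with the fingers along its long axis.

Request:
servo_tool(
  series=[
    [0,0,0,0,0,-1,1],
    [0,0,0,0,0,-1,1],
    [0,0,0,0,0,-1,1],
    [0,0,0,0,0,-1,1],
    [0,0,0,0,0,-1,1],
    [0,0,0,0,0,-1,1],
    [0,0,0,0,0,-1,1],
    [0.8,-0.95,0,0,0,0,1],
    [0.8,-0.95,0,0,0,0,1],
    [0.8,-0.95,0,0,0,0,1],
    [0.8,-0.95,0,0,0,0,1],
    [0.8,-0.95,0,0,0,0,1],
    [0.8,-0.95,0,0,0,0,1],
    [0.8,-0.95,0,0,0,0,1],
    [0.8,-0.95,0.5,0,0,0,1],
    [0.8,-0.95,0.8,0,0,0,1],
    [0.8,-0.95,0.8,0,0,0,1],
    [0,0,0.6,0,0,0,1],
    [0,0,0,0,0,0,1],
    [0,0,0,0,0,0,1],
  ],
)

```text
t: 12.3
ee_pos: [535.1, -180.6, 57.6]
tcp_rot: [[0.848, 0.53, -0.003], [0.53, -0.848, 0.001], [-0.002, -0.002, -1.0]]
force: [0.3, 0.2, 0.4]
opening: 85.5
gripper_force: 0.0
```

```bash
python3 -c "
from h import *
to((537.7,-181.4),32,0.559)"
```

```text
t 12.3 p [ 535.1 -180.6   57.6] yaw 0.559 tilt [-0.003  0.001] F [0.3 0.2 0.4] open 85.5 gf 0.0 j6 0.59
shift units [0.09 0.1  1.28] turn units 0.0
```

Request:
servo_tool(
  series=[
    [0.1,0.1,0.7,0,0,0,1],
    [0,0,0.4,0,0,0,1],
    [0,0,0.2,0,0,0,1],
    [0,0,0,0,0,0,1],
  ],
)

```text
t: 12.63
ee_pos: [538.1, -181.9, 32.2]
tcp_rot: [[0.849, 0.529, -0.002], [0.529, -0.849, 0.001], [-0.001, -0.002, -1.0]]
force: [-0.3, 0.3, -0.0]
opening: 85.6
gripper_force: 0.0
```

Request:
servo_tool(
  series=[
    [0,0,0.1,0,0,0,1],
    [0,0,0,0,0,0,1],
  ],
)

```text
t: 12.8
ee_pos: [539.0, -181.8, 31.4]
tcp_rot: [[0.848, 0.53, 0.0], [0.53, -0.848, -0.0], [0.0, 0.0, -1.0]]
force: [-0.6, 0.2, 0.1]
opening: 85.3
gripper_force: 0.0
```

Request:
servo_tool(
  series=[
    [0,0,0.1,0,0,0,1],
    [0,0,0,0,0,0,1],
  ],
)

```text
t: 12.97
ee_pos: [539.5, -181.7, 29.9]
tcp_rot: [[0.848, 0.53, 0.002], [0.53, -0.848, -0.001], [0.001, 0.002, -1.0]]
force: [0.1, -0.5, 1.6]
opening: 85.3
gripper_force: 0.7
```

Request:
servo_tool(
  series=[
    [0,0,0.1,0,0,0,1],
    [0,0,0,0,0,0,1],
  ],
)

```text
t: 13.13
ee_pos: [539.5, -181.7, 29.8]
tcp_rot: [[0.848, 0.53, 0.001], [0.53, -0.848, -0.001], [0.001, 0.002, -1.0]]
force: [-2.9, 1.6, 10.4]
opening: 85.5
gripper_force: 5.3
```

Request:
servo_tool(
  series=[
    [0,0,0.1,0,0,0,1],
    [0,0,0,0,0,0,1],
  ],
)

```text
t: 13.3
ee_pos: [539.6, -181.7, 29.8]
tcp_rot: [[0.848, 0.531, 0.002], [0.531, -0.848, -0.001], [0.001, 0.002, -1.0]]
force: [-6.8, 1.7, 18.5]
opening: 85.4
gripper_force: 9.5
```

Request:
servo_tool(
  series=[
    [0,0,0,0,0,0.4,1],
    [0,0,0,0,0,0.5,1],
    [0,0,0,0,0,0.6,1],
    [0,0,0,0,0,0.6,1],
    [0,0,0,0,0,0.4,1],
    [0,0,0,0,0,0,1],
  ],
)

```text
t: 13.8
ee_pos: [539.1, -183.3, 29.9]
tcp_rot: [[0.953, 0.304, 0.001], [0.304, -0.953, -0.004], [-0.0, 0.004, -1.0]]
force: [-8.3, -2.9, 19.1]
opening: 85.0
gripper_force: 9.4
```

```bash
cat >> h.py <<'E'
def panel(name='side',z=26,tag=None):
    "fit the stripe and the teal outline; prints both"
    p=optics.capture(name)
    for k in ('stripe','teal'):
        for b in blobs(p,mask(p,k),z,40):
            if 430<b[1][0]<660 and -300<b[1][1]<260: print(name,k,*b[:4])
    print([(np.round(r['uv'],1),round(r['p'],2),onplane(p,r['uv'],z-6).round(1)) for r in place_of(p,'panel_center')[:2]])
    if tag: cv2.imwrite(f'pics/{tag}.png',cv2.resize(p['pixels'][120:330,180:400],None,fx=2.7,fy=2.7))
    return p
E
python3 - <<'E'
from h import *
to((539,-180))
panel('side');panel('top')
E
```

```text
t 13.8 p [ 539.1 -183.3   29.9] yaw 0.308 tilt [ 0.001 -0.004] F [-8.3 -2.9 19.1] open 85.0 gf 9.4 j6 0.84
shift units [ 0.04 -0.16 -0.  ] turn units None
side teal [286. 185.] [ 569.9 -174.6] [39.3 96.7] 24.8
[(array([298.5, 184.6]), 0.69, array([[ 536.2, -200.7,   20. ]]))]
top teal [318. 242.] [ 509.9 -176.1] [56.8 90. ] 31.7
top teal [338. 253.] [ 460.7 -222.4] [ 19.  150.6] 66.7
top teal [311. 197.] [ 621.9 -154.6] [20.5 59.7] 63.3
[(array([321.4, 229.3]), 0.73, array([[ 532.1, -183.8,   20. ]]))]
```

Run:
```python
from h import *
panel('side',tag='d')
```

```text
side teal [286. 185.] [ 570.7 -176.4] [39.3 92.8] 24.8
[(array([295.7, 187.1]), 0.96, array([[ 543. , -188.6,   20. ]])), (array([282.8, 231. ]), 0.57, array([[549.1, -12.7,  20. ]]))]
```

View pics/d.png

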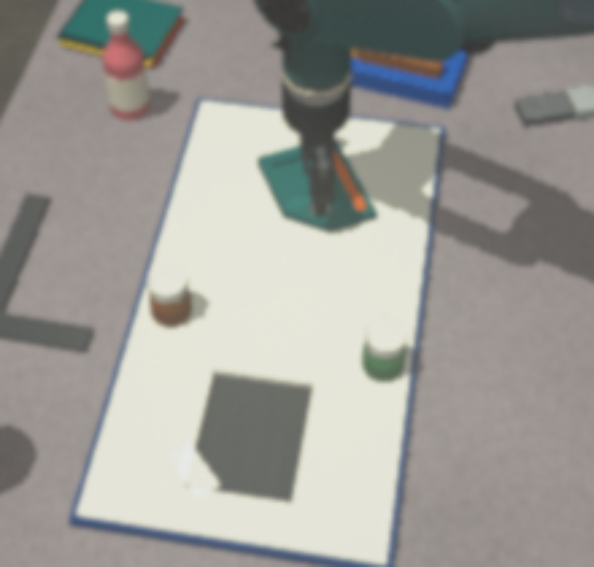

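The stripe and left edge have kept their slope, so the panel did not turn: the pressing fingers slipped. I'll push at its edges instead. First step is to lift, close the fingers, and go beside the stripe edge.

Request:
servo_tool(
  series=[
    [0,0,-0.8,0,0,0,1],
    [0,0,-0.8,0,0,0,1],
    [0,0,-0.8,0,0,-0.5,-1],
    [0,0,0,0,0,-1,-1],
    [0,0,0,0,0,-1,-1],
    [-0.75,-0.52,0,0,0,0,-1],
    [-0.75,-0.52,0,0,0,0,-1],
    [-0.75,-0.52,0,0,0,0,-1],
    [-0.75,-0.52,0,0,0,0,-1],
    [-0.75,-0.52,0,0,0,0,-1],
    [0,0,0,0,0,0,-1],
    [0,0,0,0,0,0,-1],
  ],
)

```text
t: 15.1
ee_pos: [447.6, -177.0, 73.3]
tcp_rot: [[0.848, 0.53, 0.001], [0.53, -0.848, -0.0], [0.001, 0.001, -1.0]]
force: [-0.6, 0.0, -0.1]
opening: -0.2
gripper_force: 0.0
```

Run:
```python
from h import *
panel('side');panel('top')
c=np.array([537.7,-181.4]);a=.559;R=np.array([[np.cos(a),-np.sin(a)],[np.sin(a),np.cos(a)]])
to(c+R@[-67,48],34,.559)
```

```text
side teal [294. 188.] [ 547.2 -174.2] [ 68.  116.8] 32.2
[(array([297.6, 186.5]), 0.72, array([[ 537.6, -192.2,   20. ]])), (array([244.2, 232. ]), 0.62, array([[659.6,  12.6,  20. ]]))]
top teal [332. 240.] [ 498.2 -207.9] [73.3 35.7] 58.6
top teal [324. 224.] [ 537.8 -181.4] [ 98.4 128.2] 32.0
[(array([324.9, 228.5]), 0.91, array([[ 534.3, -193.9,   20. ]]))]
t 15.3 p [ 448.7 -177.2   73.4] yaw 0.559 tilt [ 0.001 -0.   ] F [ 0.   0.4 -0.1] open 0.3 gf 0.0 j6 0.52
shift units [0.31 0.13 1.97] turn units 0.0
```

Request:
servo_tool(
  series=[
    [0.3,0.13,0.7,0,0,0,-1],
    [0,0,0.7,0,0,0,-1],
    [0,0,0.5,0,0,0,-1],
    [0,0,0,0,0,0,-1],
    [0.15,0,0,0,0,0,-1],
    [0.15,0,0,0,0,0,-1],
    [0.15,-0.07,0,0,0,0.3,-1],
    [0.22,-0.12,0,0,0,0.5,-1],
    [0.22,-0.12,0,0,0,0.5,-1],
    [0.22,-0.12,0,0,0,0.5,-1],
    [0.22,-0.12,0,0,0,0.5,-1],
    [0,0,0,0,0,0,-1],
  ],
)

```text
t: 16.3
ee_pos: [473.6, -153.4, 36.0]
tcp_rot: [[0.946, 0.323, 0.001], [0.323, -0.946, -0.0], [0.001, 0.001, -1.0]]
force: [0.3, -0.7, 0.2]
opening: -0.3
gripper_force: 0.0
```

Run:
```python
from h import *
panel('side');panel('top')
to((540,-181),34,.026)
```

```text
side teal [291. 188.] [ 557.3 -172.7] [ 68.4 118.6] 20.2
[(array([294.5, 185. ]), 0.84, array([[ 548.4, -196.6,   20. ]]))]
top teal [280. 265.] [437.5 -71.3] [ 18.5 158.1] 66.6
top teal [325. 218.] [ 552.  -189.3] [ 97.8 106.2] 18.4
[]
t 16.5 p [ 473.2 -154.1   35.8] yaw 0.33 tilt [ 0.001 -0.001] F [ 0.4 -0.4  0. ] open 0.3 gf 0.0 j6 0.81
shift units [2.72 2.35 0.1 ] turn units 3.04
```

Request:
servo_tool(
  series=[
    [0.22,-0.12,0.05,0,0,0.5,-1],
    [0.22,-0.12,0,0,0,0.5,-1],
    [0.22,-0.12,0,0,0,0.5,-1],
    [0.22,-0.12,0,0,0,0.5,-1],
    [0.22,-0.12,0,0,0,0.5,-1],
    [0,0,0,0,0,0,-1],
    [-0.6,0,0,0,0,0,-1],
    [-0.6,0,-1,0,0,0,-1],
    [-0.6,0,-1,0,0,0,-1],
    [0,0.6,0,0,0,0,-1],
    [0,1,0,0,0,0,-1],
    [0,1,0,0,0,0,-1],
    [0,1,0,0,0,0,-1],
    [0,1,0,0,0,0,-1],
    [0,1,0,0,0,0,-1],
    [0,1,0,0,0,0,-1],
    [0,1,0,0,0,0,-1],
    [0,0,0,0,0,0,0.3],
  ],
)

```text
t: 18.0
ee_pos: [467.7, -295.9, 73.9]
tcp_rot: [[0.997, 0.077, 0.001], [0.077, -0.997, -0.003], [0.001, 0.003, -1.0]]
force: [-0.3, -0.7, 0.6]
opening: 11.2
gripper_force: 0.0
```

Run:
```python
from h import *
panel('side');panel('top')
to((558,-270),34,.07)
```

```text
side teal [288. 183.] [ 570.2 -183. ] [ 67.9 101.1] 4.9
[(array([291.3, 188.4]), 0.72, array([[ 555.7, -180.5,   20. ]]))]
top stripe [321. 233.] [ 521.9 -181. ] [  9.7 106.7] 5.9
top teal [321. 222.] [ 557.3 -178.2] [ 99.6 129.5] 6.2
[(array([320.6, 221.8]), 0.77, array([[ 553.7, -181.8,   20. ]])), (array([264.4, 227.1]), 0.42, array([[538.8, -20.6,  20. ]]))]
t 18.2 p [ 467.2 -291.    73.6] yaw 0.079 tilt [-0.     0.001] F [-0.  -0.4 -0.7] open 40.7 gf 0.0 j6 0.83
shift units [ 4.61 -0.69  1.98] turn units 0.09
```

The panel is now at (557,-178) with yaw 0.108. Next I'll turn the gripper so both fingers can push the rear edge.

Request:
servo_tool(
  series=[
    [0,0,0,0,0,-1,0.3],
    [0,0,0,0,0,-1,0.3],
    [0,0,0,0,0,-1,0.3],
    [0,0,0,0,0,-1,0.3],
    [0,0,0,0,0,-1,0.3],
    [0,0,0,0,0,-1,0.3],
    [0,0,0,0,0,-1,0.3],
    [0,0,0,0,0,-1,0.3],
    [0,0,0,0,0,-1,0.3],
    [0,0,0,0,0,-1,0.3],
    [0,0,0,0,0,-1,0.3],
    [0,0,0,0,0,-1,0.3],
    [0,0,0,0,0,-1,0.3],
    [0,0,0,0,0,-1,0.3],
    [0,0,0,0,0,-1,0.3],
    [0,0,0,0,0,-1,0.3],
  ],
)

```text
t: 19.53
ee_pos: [467.5, -290.3, 74.1]
tcp_rot: [[-0.115, 0.993, 0.0], [0.993, 0.115, 0.0], [0.0, 0.0, -1.0]]
force: [-0.9, 0.5, -0.6]
opening: 55.8
gripper_force: 0.0
```

Request:
servo_tool(
  series=[
    [0.06,0.85,0,0,0,0,0.3],
    [0.06,0.85,0,0,0,0,0.3],
    [0.06,0.85,0,0,0,0,0.3],
    [0.06,0.85,0,0,0,0,0.3],
    [0.06,0.85,0,0,0,0,0.3],
    [0,0.85,0,0,0,0,0.3],
    [0,0,0.7,0,0,0,0.3],
    [0,0,0.7,0,0,0,0.3],
    [0,0,0.4,0,0,0,0.3],
    [0,0,0,0,0,0,0.3],
  ],
)

```text
t: 20.37
ee_pos: [566.6, -272.6, 35.2]
tcp_rot: [[-0.109, 0.994, -0.005], [0.994, 0.109, 0.003], [0.003, -0.004, -1.0]]
force: [0.0, -0.5, -1.2]
opening: 55.5
gripper_force: 0.0
```

Request:
servo_tool(
  series=[
    [0,0,0.15,0,0,0,0.3],
    [0,0,0,0,0,0,0.3],
  ],
)

```text
t: 20.53
ee_pos: [568.2, -274.4, 35.3]
tcp_rot: [[-0.108, 0.994, 0.0], [0.994, 0.108, -0.0], [-0.0, 0.0, -1.0]]
force: [0.3, -0.6, -0.5]
opening: 55.4
gripper_force: 0.0
```

Run:
```python
from h import *
to((557.3+.108*76,-178.2-.994*76),30,.108+1.571)
```

```text
t 20.53 p [ 568.2 -274.4   35.3] yaw 1.679 tilt [ 0. -0.] F [ 0.3 -0.6 -0.5] open 55.4 gf 0.0 j6 -0.65
shift units [ 1.04 -0.02  0.27] turn units 0.0
```

Request:
servo_tool(
  series=[
    [0,0,0.1,0,0,0,0.3],
    [0,0,0.05,0,0,0,0.3],
    [0,0,0,0,0,0,0.3],
  ],
)

```text
t: 20.78
ee_pos: [568.3, -274.7, 32.5]
tcp_rot: [[-0.108, 0.994, 0.001], [0.994, 0.108, -0.0], [-0.0, 0.001, -1.0]]
force: [-0.5, 0.6, 0.4]
opening: 55.5
gripper_force: 0.0
```

Request:
servo_tool(
  series=[
    [0,0,0.1,0,0,0,0.3],
    [0,0,0.05,0,0,0,0.3],
    [0,0,0,0,0,0,0.3],
  ],
)

```text
t: 21.03
ee_pos: [568.0, -274.5, 28.9]
tcp_rot: [[-0.108, 0.994, -0.0], [0.994, 0.108, 0.0], [0.0, -0.0, -1.0]]
force: [-1.2, 1.0, -0.0]
opening: 55.5
gripper_force: 0.0
```

Request:
servo_tool(
  series=[
    [0,0,0.1,0,0,0,0.3],
    [0,0,0,0,0,0,0.3],
  ],
)

```text
t: 21.2
ee_pos: [568.3, -274.6, 27.1]
tcp_rot: [[-0.108, 0.994, 0.0], [0.994, 0.108, -0.0], [-0.0, 0.0, -1.0]]
force: [0.4, -0.1, 0.2]
opening: 55.1
gripper_force: 0.0
```

Request:
servo_tool(
  series=[
    [0.4,0,0,0,0,0,0.3],
    [0.3,0,0,0,0,0,0.3],
    [0.3,0,0,0,0,0,0.3],
    [0.5,0,0,0,0,0.03,0.3],
    [0.5,0,0,0,0,0.03,0.3],
    [0.5,0,0,0,0,0.03,0.3],
    [0.5,0,0,0,0,0.03,0.3],
    [0.5,0,0,0,0,0.03,0.3],
    [0.5,0,0,0,0,0.03,0.3],
    [0.5,0,0,0,0,0.03,0.3],
    [0.5,0,0,0,0,0.03,0.3],
    [0.5,0,0,0,0,0.03,0.3],
    [0.5,0,0,0,0,0.03,0.3],
    [0.5,0,0,0,0,0.03,0.3],
    [0.5,0,0,0,0,0.03,0.3],
    [0.5,0,0,0,0,0.03,0.3],
    [0.5,0,0,0,0,0.03,0.3],
    [0.4,0,0,0,0,0.03,0.3],
    [0.2,0,0,0,0,0,0.3],
    [0,0,0,0,0,0,0.3],
  ],
)

```text
t: 22.87
ee_pos: [552.8, -101.7, 27.1]
tcp_rot: [[-0.064, 0.998, -0.0], [0.998, 0.064, 0.001], [0.001, -0.0, -1.0]]
force: [-0.9, -0.5, -0.7]
opening: 55.7
gripper_force: 0.0
```

Run:
```python
from h import *
panel('side');panel('top')
to((546,72),27,.026+1.571)
```

```text
side teal [282. 226.] [558.3 -22.7] [ 69.2 122.9] 4.8
[(array([285.7, 228.7]), 0.92, array([[542.4, -22.6,  20. ]])), (array([239.5, 233. ]), 0.6, array([[672.2,  18.8,  20. ]]))]
top stripe [276. 236.] [513.4 -55.4] [ 9.7 49.1] 3.7
top teal [279. 263.] [432.7 -61.8] [107.7  27.4] 78.9
top teal [306. 247.] [ 482.6 -136.5] [ 17.2 162.4] 73.9
top teal [278. 234.] [520.9 -64.3] [61.3 66.9] 71.7
top teal [297. 217.] [ 569.2 -114. ] [61.5 28. ] 77.6
top teal [254. 225.] [547.5  12.1] [ 52.2 111. ] 76.2
[(array([268.7, 225.2]), 0.78, array([[544.3, -32.9,  20. ]]))]
t 23.07 p [ 552.9 -103.2   27.1] yaw 1.633 tilt [0. 0.] F [-0.1  0.2 -0. ] open 55.1 gf 0.0 j6 -0.35
shift units [8.76 0.2  0.01] turn units 0.36
```

Request:
servo_tool(
  series=[
    [0.3,0,0,0,0,0.1,0.3],
    [0.4,0,0,0,0,0.12,0.3],
    [0.5,0,0,0,0,0.12,0.3],
    [0.5,0,0,0,0,0.12,0.3],
    [0.5,0,0,0,0,0.04,0.3],
    [0.5,0,0,0,0,0,0.3],
    [0.5,0,0,0,0,0,0.3],
    [0.4,0,0,0,0,0,0.3],
    [0.2,0,0,0,0,0,0.3],
    [0,0,0,0,0,0,0.3],
  ],
)

```text
t: 23.9
ee_pos: [550.8, -25.8, 27.1]
tcp_rot: [[-0.014, 1.0, -0.0], [1.0, 0.014, 0.001], [0.001, -0.0, -1.0]]
force: [0.6, -0.2, -0.1]
opening: 55.4
gripper_force: 0.0
```

Run:
```python
from h import *
panel('side',tag='e');panel('top')
to((546,72),27,.026+1.571)
```

```text
side teal [276. 248.] [559.   52.9] [ 74.1 127.7] 4.3
[(array([279.2, 248.1]), 0.69, array([[547.2,  48. ,  20. ]]))]
top stripe [249. 236.] [514.3  23. ] [51.4  8.6] 89.9
top teal [250. 234.] [524.7  18.8] [51.5 65.6] 0.5
top teal [225. 228.] [547.6  90.8] [48.6 97.8] 89.9
[(array([241.9, 226.4]), 0.66, array([[541.,  44.,  20.]]))]
t 24.1 p [550.7 -27.1  27. ] yaw 1.584 tilt [-0.     0.001] F [0.3 0.6 0.6] open 55.1 gf 0.0 j6 -0.17
shift units [ 4.96 -0.17  0.  ] turn units -0.13
```

View pics/e.png

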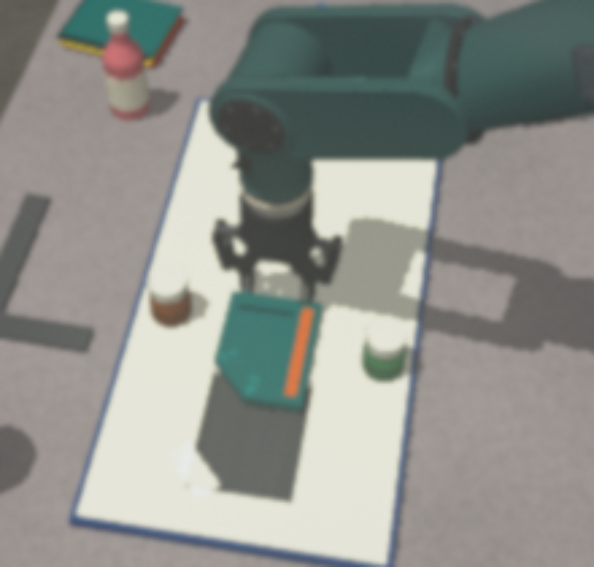

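The side picture shows the panel straight, front edge at about (275,405), already over the near part of the dark pocket, and a few mm toward +x. I'll measure the offset against the pocket edges.

Run:
```python
from h import *
def edges(p,y,z,x0,x1,thr):  # sample along world x at y on plane z, return dark/teal interval
    xs=np.arange(x0,x1,.5);uv=proj(p,np.c_[xs,np.full(len(xs),y),np.full(len(xs),z)]).astype(np.float32)
    g=cv2.remap(p['pixels'],uv[:,0].reshape(1,-1),uv[:,1].reshape(1,-1),cv2.INTER_LINEAR)[0].astype(float)[:,2]
    on=xs[g<thr];return (on.min(),on.max()) if len(on) else None
for n in ('top','side'):
    p=optics.capture(n)
    for y in (130,140,150,160,165): print(n,'pocket',y,edges(p,y,14,460,640,150))
    for y in (55,60,65,70): print(n,'panel@26',y,edges(p,y,26,460,640,175))
```

```text
top pocket 130 (np.float64(491.0), np.float64(597.0))
top pocket 140 (np.float64(490.0), np.float64(597.0))
top pocket 150 (np.float64(490.0), np.float64(597.0))
top pocket 160 (np.float64(490.0), np.float64(596.5))
top pocket 165 (np.float64(490.0), np.float64(596.5))
top panel@26 55 (np.float64(480.5), np.float64(639.5))
top panel@26 60 (np.float64(460.0), np.float64(639.5))
top panel@26 65 (np.float64(460.0), np.float64(631.0))
top panel@26 70 (np.float64(460.0), np.float64(605.0))
side pocket 130 (np.float64(494.0), np.float64(596.0))
side pocket 140 (np.float64(493.5), np.float64(595.5))
side pocket 150 (np.float64(493.5), np.float64(595.5))
side pocket 160 (np.float64(493.0), np.float64(595.0))
side pocket 165 (np.float64(493.0), np.float64(595.0))
side panel@26 55 (np.float64(497.0), np.float64(600.0))
side panel@26 60 (np.float64(496.5), np.float64(600.0))
side panel@26 65 (np.float64(496.5), np.float64(600.0))
side panel@26 70 (np.float64(497.0), np.float64(600.0))
```

Request:
servo_tool(
  series=[
    [0.2,0,0,0,0,-0.08,0.3],
    [0.25,0,0,0,0,-0.08,0.3],
    [0.25,0,0,0,0,-0.08,0.3],
    [0.25,0,0,0,0,-0.08,0.3],
    [0.25,0,0,0,0,-0.08,0.3],
    [0.25,0,0,0,0,0,0.3],
    [0.25,0,0,0,0,0,0.3],
    [0.25,0,0,0,0,0,0.3],
    [0.25,0,0,0,0,0,0.3],
    [0.25,0,0,0,0,0,0.3],
    [0.25,0,0,0,0,0,0.3],
    [0.25,0,0,0,0,0,0.3],
    [0,0,0,0,0,0,0.3],
  ],
)

```text
t: 25.28
ee_pos: [548.4, 33.0, 27.3]
tcp_rot: [[-0.054, 0.999, 0.001], [0.999, 0.054, 0.001], [0.001, 0.001, -1.0]]
force: [0.1, -0.5, 1.3]
opening: 55.5
gripper_force: 0.5
```

Run:
```python
from h import *
panel('side',z=24,tag='f');panel('top',z=24)
to((546,72),27,.026+1.571)
```

```text
side teal [275. 268.] [551.  114.1] [ 82.5 139.8] 13.6
[(array([276.2, 267.2]), 0.57, array([[542.8, 110.1,  18. ]])), (array([273.1, 381.9]), 0.49, array([[485.5, 414. ,  18. ]]))]
top stripe [227. 237.] [509.4  85.9] [ 9.6 57.6] 3.4
top teal [228. 236.] [518.1  80.4] [48.6 68.6] 0.8
top teal [202. 231.] [530.6 158. ] [97.6 28.6] 1.1
[(array([218.3, 228.5]), 0.63, array([[535.3, 112. ,  18. ]]))]
t 25.48 p [548.1  32.7  27. ] yaw 1.624 tilt [-0.     0.002] F [-0.   2.   1.5] open 55.6 gf 0.9 j6 -0.1
shift units [ 1.97 -0.    0.  ] turn units 0.27
```

View pics/f.png

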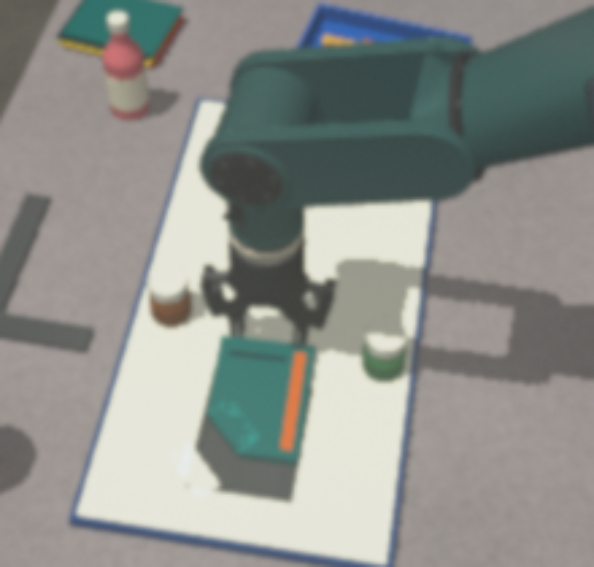

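The panel front has dipped into the pocket, with the front edge at about (268,458) between the side walls. I'll push it the rest of the way.

Request:
servo_tool(
  series=[
    [0.2,0,0,0,0,0.1,0.3],
    [0.25,0,0,0,0,0.1,0.3],
    [0.25,0,0,0,0,0.1,0.3],
    [0.25,0,0,0,0,0,0.3],
    [0.25,0,0,0,0,0,0.3],
    [0.25,0,0,0,0,0,0.3],
    [0.2,0,0,0,0,0,0.3],
    [0.1,0,0,0,0,0,0.3],
    [0.1,0,0,0,0,0,0.3],
    [0,0,0,0,0,0,0.3],
  ],
)

```text
t: 26.32
ee_pos: [547.0, 69.3, 27.0]
tcp_rot: [[-0.023, 1.0, -0.0], [1.0, 0.023, 0.001], [0.001, -0.0, -1.0]]
force: [-1.0, -2.1, 0.0]
opening: 55.1
gripper_force: 1.4
```

```bash
cat >> h.py <<'E'
def heights(p,pts):
    R=cv2.Rodrigues(np.array(p['rvec'],float))[0];t=np.array(p['tvec'],float).ravel()
    o=[]
    for P in pts:
        u,v=proj(p,P)[0];d=np.median(p['z_map'][int(v)-1:int(v)+2,int(u)-1:int(u)+2])
        X=R.T@(np.array([(u-p['cx'])/p['fx']*d,(v-p['cy'])/p['fy']*d,d])-t);o.append(X.round(1).tolist())
    return o
E
python3 - <<'E'
from h import *
p=panel('side',z=18)
print(heights(p,[(520,100,18),(575,100,18),(520,180,18),(560,180,18),(540,20,14)]))
p=panel('top',z=18)
print(heights(p,[(520,100,18),(575,100,18),(520,180,18),(560,180,18)]))
to((546,72),27,.026+1.571)
E
```

```text
side teal [272. 280.] [545.1 145.4] [ 93.8 129.8] 1.4
[(array([272., 276.]), 0.79, array([[549.2, 136.1,  12. ]]))]
[[519.2, 103.8, 24.4], [573.6, 104.7, 25.9], [519.8, 180.8, 19.5], [559.7, 180.9, 19.7], [525.9, 85.8, 112.6]]
top stripe [214. 237.] [509.5 122.6] [60.4  8.6] 89.9
top teal [216. 241.] [499.8 120.3] [16.5 70.1] 10.2
top teal [213. 232.] [528.2 124.2] [63.3 23.1] 89.9
top teal [187. 231.] [532.7 199.3] [77.8 23. ] 1.3
top teal [212. 198.] [621.2 131.5] [69.4 23.4] 89.8
[(array([206. , 226.5]), 0.8, array([[541.8, 148.5,  12. ]]))]
[[519.6, 99.4, 23.2], [532.3, 56.2, 369.4], [487.6, 113.5, 395.1], [518.7, 114.8, 387.4]]
t 26.52 p [547.   69.2  27. ] yaw 1.594 tilt [-0.     0.001] F [ 0.  -0.2  0.5] open 55.3 gf 0.8 j6 -0.0
shift units [ 0.14 -0.05  0.  ] turn units -0.03
```

Request:
servo_tool(
  series=[
    [0.1,0,0,0,0,0,0.3],
    [0.1,0,0,0,0,0,0.3],
    [0.1,0,0,0,0,0,0.3],
    [0,0,0,0,0,0,0.3],
  ],
)

```text
t: 26.85
ee_pos: [546.9, 74.8, 27.0]
tcp_rot: [[-0.023, 1.0, -0.0], [1.0, 0.023, -0.0], [-0.0, -0.0, -1.0]]
force: [-0.7, -3.3, 0.4]
opening: 55.3
gripper_force: 1.4
```

Run:
```python
from h import *
p=panel('side',z=18)
print(heights(p,[(520,100,18),(575,100,18),(520,180,18),(560,180,18)]))
to((546,72),27,.026+1.571)
```

```text
side teal [270. 280.] [554.2 153.1] [ 76. 125.] 4.9
[(array([273.4, 278.7]), 0.74, array([[543.6, 143.6,  12. ]]))]
[[520.2, 99.1, 16.5], [575.1, 99.8, 17.7], [520.1, 179.5, 17.0], [559.9, 180.5, 18.9]]
t 26.95 p [546.9  74.8  27. ] yaw 1.594 tilt [-0.  0.] F [ 0.4 -1.4 -0.1] open 55.4 gf 1.3 j6 0.01
shift units [-0.14 -0.05  0.  ] turn units -0.03
```

The panel has dropped: its top reads a level ~17.5 mm. I'll back off, lift, and go above the button.

Request:
servo_tool(
  series=[
    [-0.5,0,0,0,0,0,0.3],
    [-0.3,0,-0.5,0,0,0,0.3],
    [0,0,-1,0,0,0,0.3],
    [0,0,-1,0,0,0,-1],
    [0,0,-1,0,0,0,-1],
    [0,0,-1,0,0,0,-1],
  ],
)

```text
t: 27.45
ee_pos: [547.3, 58.2, 118.8]
tcp_rot: [[-0.022, 1.0, 0.0], [1.0, 0.022, 0.001], [0.001, 0.0, -1.0]]
force: [-0.6, -0.1, -1.1]
opening: 19.8
gripper_force: 0.0
```

Request:
servo_tool(
  series=[
    [1,-0.15,0,0,0,0,-1],
    [1,-0.15,0,0,0,0,-1],
    [1,-0.15,0,0,0,0,-1],
    [1,-0.15,0,0,0,0,-1],
    [1,-0.15,0,0,0,0,-1],
    [1,-0.15,0,0,0,0,-1],
    [1,-0.15,0,0,0,0,-1],
    [1,-0.15,0,0,0,0,-1],
    [1,-0.15,0,0,0,0,-1],
    [1,-0.15,0,0,0,0,-1],
    [1,-0.15,0,0,0,0,-1],
    [1,-0.15,0,0,0,0,-1],
    [1,-0.15,0,0,0,0,-1],
    [1,-0.15,0,0,0,0,-1],
    [1,-0.15,0,0,0,0,-1],
    [1,-0.15,0,0,0,0,-1],
    [1,-0.15,0,0,0,0,-1],
    [1,-0.15,0,0,0,0,-1],
    [0.6,-0.1,0,0,0,0,-1],
    [0,0,0,0,0,0,-1],
  ],
)

```text
t: 29.12
ee_pos: [482.2, 431.2, 117.5]
tcp_rot: [[-0.025, 1.0, -0.0], [1.0, 0.025, 0.001], [0.001, -0.0, -1.0]]
force: [-0.0, -0.3, 0.6]
opening: -0.1
gripper_force: 0.0
```

Run:
```python
from h import *
p=panel('top',z=18,tag='g');print(heights(p,[(520,100,18),(575,100,18),(520,190,18),(560,190,18)]))
p=panel('side',z=18);print(heights(p,[(520,100,18),(575,100,18),(520,190,18),(560,190,18)]), 'button',heights(p,[(480,431,46),(484,424,46)]))
to((480,431),70)
```

```text
top stripe [205. 238.] [509.5 149.9] [103.6   8.6] 89.9
top teal [207. 227.] [544.4 150.6] [100.8 126.9] 0.7
[(array([205.5, 225.8]), 0.98, array([[543.8, 150. ,  12. ]]))]
[[520.3, 100.4, 14.9], [575.2, 100.2, 16.8], [520.1, 190.1, 17.4], [560.3, 190.5, 15.2]]
[(array([271.5, 281.1]), 0.69, array([[547.1, 151.8,  12. ]]))]
[[464.1, 366.8, 466.3], [574.7, 101.0, 19.6], [465.4, 413.9, 456.0], [487.8, 417.8, 463.6]] button [[478.5, 435.9, 62.6], [478.7, 441.1, 102.7]]
t 29.32 p [483.2 428.1 117.2] yaw 1.593 tilt [-0.    -0.001] F [-1.  -0.3 -0.4] open 0.2 gf 0.0 j6 0.62
shift units [ 0.15 -0.16  2.36] turn units None
```

View pics/g.png

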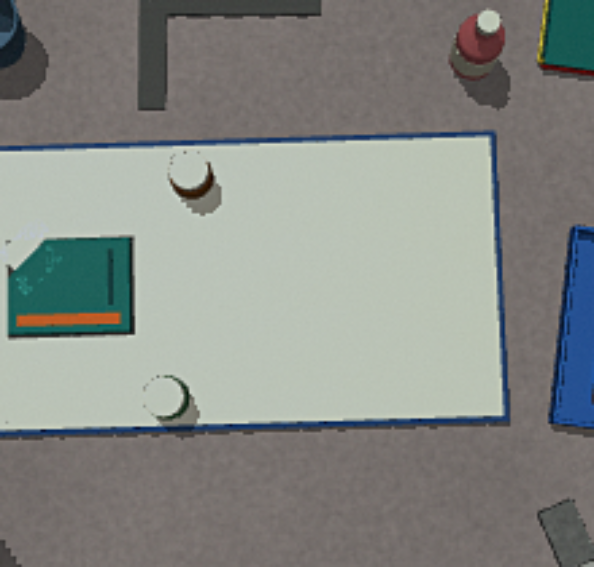

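The picture shows the panel seated in the pocket at about (70,287), its cut corner matching the pocket's. Both jars are still in place. Now for the button.

Run:
```python
import numpy as np
print(np.load('H.npy')[240:257:2,94:114:2].round().astype(int))
```

```text
[[41  0 35 51 54 50 50 56 39 39]
 [43 39 55 64 63 68 60 45 56 37]
 [44 49 62 60 63 67 68 62 52 58]
 [36 49 66 59 60 68 65 65 53 53]
 [43 50 67 65 63 64 65 59 50 49]
 [36 59 63 63 59 62 62 58 51 47]
 [38 57 57 64 63 60 59 55 46 46]
 [37 41 46 50 52 46 50 49 53 43]
 [40 40 39 47 48 55 53 46 43 37]]
```

Request:
servo_tool(
  series=[
    [0.15,-0.16,0.5,0,0,0,-1],
    [0,0,0.7,0,0,0,-1],
    [0,0,0.5,0,0,0,-1],
    [0,0,0,0,0,0,-1],
  ],
)

```text
t: 29.65
ee_pos: [478.3, 430.5, 79.5]
tcp_rot: [[-0.022, 1.0, -0.004], [1.0, 0.022, -0.004], [-0.003, -0.004, -1.0]]
force: [-0.9, -1.5, 1.2]
opening: -0.4
gripper_force: 0.8
```

Request:
servo_tool(
  series=[
    [0,0,0.2,0,0,0,-1],
    [0,0,0.15,0,0,0,-1],
    [0,0,0.1,0,0,0,-1],
    [0,0,0,0,0,0,-1],
  ],
)

```text
t: 29.98
ee_pos: [479.6, 431.8, 74.5]
tcp_rot: [[-0.023, 1.0, 0.0], [1.0, 0.023, -0.001], [-0.001, 0.0, -1.0]]
force: [-1.9, -3.1, 4.0]
opening: 0.2
gripper_force: 2.0
```

Request:
servo_tool(
  series=[
    [0,0,0.15,0,0,0,-1],
    [0,0,0.1,0,0,0,-1],
    [0,0,0.1,0,0,0,-1],
    [0,0,0,0,0,0,-1],
  ],
)

```text
t: 30.32
ee_pos: [480.1, 432.4, 72.8]
tcp_rot: [[-0.023, 1.0, 0.003], [1.0, 0.023, 0.001], [0.001, 0.003, -1.0]]
force: [-8.4, -7.0, 20.1]
opening: 0.0
gripper_force: 10.2
```

At 20 N the button has bottomed out. Releasing it and lifting away.

Request:
servo_tool(
  series=[
    [0,0,0,0,0,0,-1],
    [0,0,-0.5,0,0,0,-1],
    [0,0,-1,0,0,0,-1],
    [0,0,-1,0,0,0,-1],
    [0,0,-1,0,0,0,-1],
    [0,0,-1,0,0,0,-1],
    [0,0,0,0,0,0,-1],
    [0,0,0,0,0,0,-1],
    [0,0,0,0,0,0,-1],
  ],
)

```text
t: 31.07
ee_pos: [479.2, 432.1, 155.6]
tcp_rot: [[-0.023, 1.0, -0.001], [1.0, 0.023, -0.001], [-0.001, -0.001, -1.0]]
force: [-0.3, -0.3, -0.1]
opening: -0.3
gripper_force: 0.0
```

Run:
```python
from h import *
p=panel('top',z=18)
for b in blobs(p,mask(p,'wood'),27,30):
    if 400<b[1][0]<600: print(*b[:4])
to((480,431))
print(bot.job_done())
```

```text
top stripe [205. 238.] [509.5 149.9] [103.6   8.6] 89.9
top teal [207. 227.] [544.4 150.6] [100.8 126.9] 0.7
[(array([205.3, 227.6]), 0.67, array([[538.6, 150.5,  12. ]]))]
[205. 238.] [507.4 148.5] [108.7  11.4] 89.9
[407. 243.] [ 494.8 -425. ] [ 23.  156.2] 81.8
t 31.17 p [478.8 431.7 154.6] yaw 1.594 tilt [-0.003 -0.002] F [ 0.1  0.9 -0.6] open -0.2 gf 0.0 j6 0.62
shift units [-0.04  0.06 -0.  ] turn units None
the job is handed in; nothing more can be done
None
```

I handed the job in at about 31 s, with no verdict returned: the scoring tool is flat in the larger blue tray, the panel is seated in the pocket, the button was pressed to its stop and released, and the jars showed no movement in the last picture checked.

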